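# Vent the vacuum chuck and hold the inkstone up level

### The arm

A 7-joint arm with a two-finger parallel gripper is mounted at the origin on the work surface. World frame = base frame: x ahead of the robot, y to its left, z up, the work surface at z = 0. Lengths are in m, angles in degrees, forces in N, time in s.
With the tool pointing down it reaches from about 0.4 to 0.9 m from the base axis. Payload 5.5 kg.
Tool frame: the origin (TCP) lies on the mounting face of the last link; the fingertips stand 173 mm ahead of it and the grasp point (between the pads) lies 155 mm ahead of it; z points along the fingers, y is the line along which they close (so a half turn about z gives the same grasp; the last joint's range is limited). The gripper opens to 85 mm and grips with 20 to 120 N. Pads are 22 mm wide; open, the fingers measure 114 mm over their backs; the gripper's body (76 mm by 85 mm) begins 54 mm behind the grasp point. The pads swing forward as they close: fully open they stand 13 mm farther back than shut.
Start: joints at [15.08, 28.699, -24.465, 88.831, 12.651, 65.22, -12.049], TCP at [0.65, 0, 0.405] pointing down, gripper open.
Joint ranges: [-164.97, 164.97], [-17.58, 116.51], [-87.97, 89.64], [11.32, 138.91], [-80.73, 260.73], [10.89, 115.49], [-147.41, 147.41]. Speed limits (degrees/s): [147.25, 147.25, 180, 180, 180, 180, 180].

### API

Orientations are given as a 3x3 rotation matrix whose columns are the frame's x, y, z axes.
In Python, from station import ctrl gives the robot as it stands. The module is installed in compiled form; this text tells all that it offers.
- The arm moves only by the shell command python3 -m crank 'ROWS'. ROWS is JSON, a list of rows, each an object with "slide": the shift along the world's x, y, z in cm, a list of three; "turn": the turn, a rotation vector about the world's x, y, z in rad, a list of three; "hand": the closure in counts, from 0 (fully open) to 255 (shut). A call has exactly 8 rows; each row is the pose to reach, as a shift and turn from the pose commanded when the call began; what a row does not reach only later rows make up. A row lasts 1/8 s, in which the tool goes at most 62.5 mm and 10.7 degrees, less where a joint would pass 70% of its speed; a pose out of reach is approached as far as the arm can. A call with a gripper value outside its range is refused whole. The fingers move at their own pace and stop on an object; the grip force is fixed at half the most. Time passes only in rows, so rows that repeat a pose let the fingers close, or fill a call up. It gives the time, the measured TCP pose, the force, the opening and the grip force at its end, in the units of the state.
- ctrl.get_obs(): the state, without advancing time (a new reading comes with each control period).
- ctrl.camera(name): name is "scene" or "side" or "wrist"; returns the picture (420x560x3 uint8, red, green, blue); there is no depth.
- ctrl.camera_params(name): a dict with "fx", "fy", "cx", "cy" (pixels), "k1" (the pictures are not rectified: a ray, as slopes to the right and down, at radius r is drawn at 1 + k1 r^2 times it, then the intrinsics apply), "view" (4x4, takes a point from world to camera coordinates). Camera axes: x right, y up, looking along -z (the intrinsics and any distortion apply to the point x, -y, -z); pixel columns grow to the right and rows downward; lengths in m; the calibration is good to about 2 mm. A picture is of the moment at which its call begins: read the wrist's pose just before it. camera_params takes no time and is no camera call; for the wrist camera it gives the pose at the moment of the call.
- ctrl.finish_job(): hands the job in; it is judged then, once.
The state is a dict: "time": time; "joints": joint angles; "joint_vel": joint speeds; "joint_efforts": joint torques, N m; "eef_pos": TCP position; "tcp_rot": TCP orientation; "contact_force": force on the tool from outside, world axes, zero at the start; "ft_torque": the same for the moment, N m; "finger_gap": finger opening in m; "gripper_force": force on a finger pad.
Only numpy, scipy, OpenCV 4.12 (cv2) and the standard library are available. Lean on these libraries where they do the work, as an engineer would, in place of code of your own. Each camera call takes 0.05 s, during which the arm holds its last target. There are 200 camera calls.

### The job

Release the half-carved inkstone from its vacuum chuck: turn the red vent lever to the green half-open mark (45 degrees) and leave it there, and only then lift the stone straight up. Finish still holding the stone, level and motionless, about 15 cm above the chuck's rubber pad and directly over it, so that its underside can be inspected; do not put it down, and leave the mallet, chisel and seal where they lie.

Things in the scene. Friction and masses are not known exactly. Their poses are not given: they have to be found in the camera images.
- chuck_top (a point): Centre of the top of the fixed vacuum chuck's black rubber pad, 50 mm above the bench, z up. Pad 36 (x) by 90 mm (y), narrower than the stone, 20 mm above a round aluminium base 132 mm wide, 30 mm high. A pipe (top 26 mm above the bench) runs along this point's -y to the vent valve; chuck and valve are one fixed unit, at any yaw within about 0.5 rad.
- valve_axis (a point): On the vertical turning axis of the brass vent valve, at the lever's mid-height, 75 mm above the bench; fixed 190 mm from chuck_top along its -y, axes parallel to it. White disc, 84 mm wide, top at 53 mm, under the lever: black tick towards +x is shut, broad green mark at 45 degrees (+x-y) half open, black tick towards -y fully open. The lever covers the mark it points at.
- lever_grip (a point): Centre of the lever's red sleeve, 80 mm out from the valve axis, 75 mm above the bench. The sleeve is a level bar 60 mm long (50 to 110 mm from the axis), 14 mm wide and high, with only the bench below it. Its x runs outward along the lever, z up. It can be pinched across its sides from above and carried round the axis, or pushed sideways.
- valve (a joint): Opening angle of the vent lever in rad: 0 shut, 0.785 (45 degrees) at the green mark, 1.571 fully open, with stops at both ends. It grows as the lever turns clockwise seen from above. Starts shut or nearly so; stiff (about 1.5 N at the sleeve) and stays where it is left.
- stone_mid (a point): Centre (half-way up) of the loose inkstone: dark grey slate block 54 mm (x) by 110 mm (y) by 28 mm high, z up, 0.3 to 0.55 kg, centre of mass within 4 mm of here. It rests on the rubber pad and overhangs it all round; its underside is 50 mm above the bench, 20 mm above the chuck's base, so fingers can close across its 54 mm width and reach below it. Shallow well in its top.
- mallet: Bystander: wooden mallet lying on the bench to the left, 240 mm long, head at its +x end. Origin on its underside. Must stay where it is.
- chisel: Bystander: carving chisel lying on the bench to the right, 210 mm long, 20 mm wide and 18 mm high, wooden handle towards its -x. Origin on its underside. Must stay where it is.
- seal: Bystander: reddish stone seal standing upright on the bench, foot 36 mm square, 64 mm tall. Origin at the centre of its underside. Must stay where it is.
Things that resemble listed ones, but are neither listed nor needed, are in the scene too. What is meant by the part that bears stone_mid is not blue, and is the larger of those in its own colour.

How it is judged (in metres and radians):
On the way, in this order (a step that is already met when the one before it is completed fails the run):
1. the lever stands at the half-open mark (0.785 +- 0.14 rad) and at rest, with the stone still seated on the pad (value of joint valve between 0.645 and 0.925 rad and velocity of joint valve between -0.1 and 0.1 rad/s and z of stone_mid in the frame of chuck_top below 0.019 m), for 0.3 s.
2. the stone is lifted clear of the pad, its underside at least 50 mm above it (z of stone_mid in the frame of chuck_top above 0.064 m and contact force between inkstone and station below 0.1 N), for 0.2 s.
At the end, for the whole second after the job is handed in: The fingers hold the stone at rest, clear of the chuck, underside 100 to 200 mm above the pad, centre within 40 mm of straight above the pad's, tilted under 0.09 rad; lever at 0.785 +- 0.14 rad; mallet, chisel and seal within 20 mm of their starts (z of stone_mid in the frame of chuck_top between 0.114 and 0.214 m and horizontal distance between stone_mid and chuck_top below 0.04 m and angle between stone_mid's own z axis and vertical below 0.09 rad and linear speed of inkstone below 0.02 m/s and angular speed of inkstone below 0.15 rad/s and contact force between the fingers and inkstone above 1 N and contact force between inkstone and station below 0.1 N and value of joint valve between 0.645 and 0.925 rad and distance of each of mallet, chisel, seal from where it was at the start of the episode below 0.02 m); the arm keeps its last pose, push and grip.
It fails at once if the stone is lifted off the pad (by more than 10 mm) while the vent lever is not at the half-open mark (z of stone_mid in the frame of chuck_top above 0.024 m and not (value of joint valve between 0.645 and 0.925 rad)).
It fails at once if the stone is tipped by more than 0.35 rad (20 degrees) (angle between stone_mid's own z axis and vertical above 0.35 rad).
It fails at once if the stone is knocked or dropped off the pad (z of stone_mid in the frame of chuck_top below 0.004 m).
It fails at once if the mallet, chisel or seal is moved by more than 20 mm (distance of any of mallet, chisel, seal from where it was at the start of the episode above 0.02 m).
It also fails if it takes over 45 s, if anything falls off the work surface, if the arm or the gripper's body presses on something with over 40 N, if the wrist force passes 120 N, or if a joint passes its speed limit or range.

## Working session

There is one attempt and no reset: what is moved stays moved. The work goes in short steps, Python scripts to look and compute and a shell command to move; the robot and the scene stay as the last step left them, time stands still between calls to the robot, and variables do not carry over. Pictures are saved under pics/ and viewed, at most 10 in all, crops included, and the job is handed in when it is done.

```bash
mkdir -p pics
cat > h.py <<'E'
import numpy as np, cv2
from station import ctrl
def shot(n,f):
    p=ctrl.camera_params(n); im=ctrl.camera(n); cv2.imwrite(f,cv2.cvtColor(im,cv2.COLOR_RGB2BGR)); np.save(f[:-4]+'.npy',p,allow_pickle=True); return im,p
def ld(f): return np.load(f,allow_pickle=True).item()
def px2w(p,u,v,z):
    K=np.array([[p['fx'],0,p['cx']],[0,p['fy'],p['cy']],[0,0,1.]])
    a=cv2.undistortPoints(np.array([[[u,v]]],float),K,np.array([p['k1'],0,0,0,0.]))[0,0]
    V=np.array(p['view']);R=V[:3,:3];c=-R.T@V[:3,3]
    d=R.T@np.array([a[0],-a[1],-1.]); return c+d*(z-c[2])/d[2]
def w2px(p,X):
    V=np.array(p['view']);q=V[:3,:3]@np.array(X)+V[:3,3];x,y=q[0]/-q[2],-q[1]/-q[2];s=1+p['k1']*(x*x+y*y)
    return np.array([p['fx']*x*s+p['cx'],p['fy']*y*s+p['cy']])
E
python3 - <<'E'
from h import *
a,_=shot('scene','pics/s0.png');b,_=shot('side','pics/d0.png');c,_=shot('wrist','pics/w0.png')
o=ctrl.get_obs();print(o)
E
```

```text
{'time': 0.15, 'joints': array([ 15.08041055,  28.74374668, -24.45827973,  88.87597999,
        12.65222771,  65.219837  , -12.04842189]), 'joint_vel': array([ 0.01081955, -0.06695919,  0.00895813, -0.23051986, -0.03220671,
        0.00815848, -0.03281134]), 'joint_efforts': array([-7.84630305e-03, -5.70037007e+01, -5.82563952e+00, -2.81283009e+01,
        1.07005105e-02,  7.80367671e-03, -3.10690336e-05]), 'eef_pos': array([ 6.49739062e-01, -2.23833638e-05,  4.03889376e-01]), 'tcp_rot': array([[-9.86680815e-05,  9.99998870e-01, -1.49976879e-03],
       [ 9.99999993e-01,  9.87743662e-05,  7.07934711e-05],
       [ 7.09415298e-05, -1.49976179e-03, -9.99998873e-01]]), 'contact_force': array([ 0.1841575 , -0.5135449 ,  0.20241661]), 'ft_torque': array([-0.03579736, -0.01108482, -0.01799328]), 'gripper_force': 0.0, 'finger_gap': 0.08559840744990492}
```

View pics/s0.png

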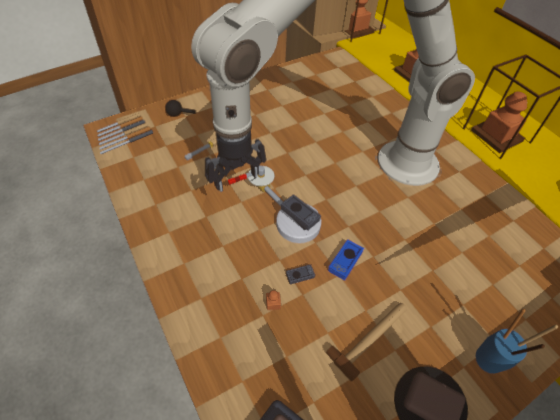

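View pics/w0.png

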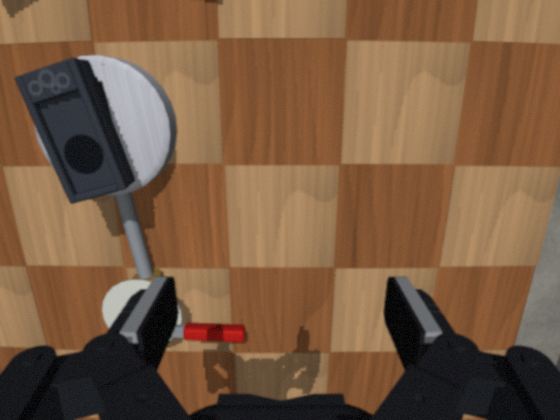

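The scene shows candidate "stones": the dark block on the chuck (300,210), a small dark block (300,274), a blue block (347,260) and dark objects at the lower edge (282,412) and (430,395). The one on the aluminium chuck matches the description: dark grey, the larger one and on the pad. The wrist view shows it at (77,130), the valve disc at (142,310) and the red sleeve at (215,333).

Run:
```python
from h import *
im=cv2.imread('pics/w0.png');cv2.imwrite('pics/w0c.png',cv2.resize(im[40:360,0:260],None,fx=1.85,fy=1.85,interpolation=cv2.INTER_CUBIC)[:,:])
p=ld('pics/w0.npy');print(p)
for u,v in [(18,76),(78,58),(135,188),(72,202)]:print(px2w(p,u,v,.078))
hsv=cv2.cvtColor(im,cv2.COLOR_BGR2HSV)
m=((hsv[...,0]<5)|(hsv[...,0]>175))&(hsv[...,1]>200)&(hsv[...,2]>100)
m=m.astype(np.uint8);n,l,s,c=cv2.connectedComponentsWithStats(m)
for i in range(1,n):
    if s[i,4]>100:print(s[i],c[i],cv2.minAreaRect(np.argwhere(l==i)[:,::-1].astype(np.float32)),px2w(p,*c[i],.08))
```

```text
{'fx': 367.93449679191343, 'fy': 367.93449679191343, 'cx': 280.4576970357465, 'cy': 204.3929964268163, 'k1': -0.0562729276852949, 'view': array([[ 9.99998799e-01, -9.31475277e-04, -1.23851938e-03,
        -6.49608129e-01],
       [ 4.80695941e-04,  9.46221098e-01, -3.23520327e-01,
         4.11939539e-02],
       [ 1.47326436e-03,  3.23519343e-01,  9.46220410e-01,
        -3.80545600e-01],
       [ 0.00000000e+00,  0.00000000e+00,  0.00000000e+00,
         1.00000000e+00]])}
[0.44414809 0.08922369 0.078     ]
[0.4951627  0.10105172 0.078     ]
[ 0.52730748 -0.00255642  0.078     ]
[ 0.47019232 -0.01492761  0.078     ]
[185 323  60  19 842] [214.89192399 332.32066508] ((214.5472869873047, 332.27105712890625), (59.302310943603516, 16.56467628479004), 2.2025980949401855) [ 0.58638779 -0.14676651  0.08      ]
```

View pics/w0c.png

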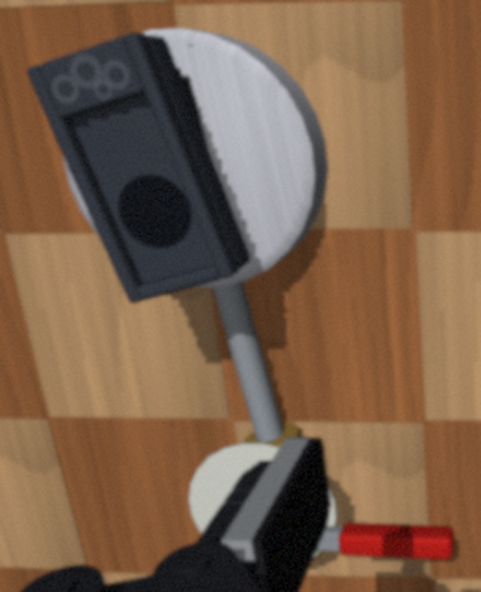

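The crop confirms a dark slate block with a well, overhanging the aluminium disc. A pipe leads from it to the white dial, and the lever sleeve is at full-image (215,332).

Run:
```python
from h import *
from scipy.optimize import least_squares as L
p=ld('pics/w0.npy')
cr=lambda P:[(x/1.85,40+y/1.85) for x,y in P]
def fit(P,z,r):
    W=np.array([px2w(p,u,v,z)[:2] for u,v in cr(P)])
    s=L(lambda c:np.hypot(*(W-c).T)-r,W.mean(0)); print(s.x,s.fun.round(4)); return s.x
c=fit([(313,160),(180,28),(240,50),(290,110),(300,210),(68,175)],.03,.066)
v=fit([(188,500),(210,462),(245,446),(335,515)],.053,.042)
d=v-c;print(np.linalg.norm(d),'yaw',np.arctan2(d[0],-d[1]))
for u in(185,244):print(px2w(p,u,327 if u==185 else 330,.082))
T=np.array([px2w(p,u,v,.078)[:2] for u,v in cr([(30,71),(140,36),(243,268),(135,299)])]);print(T,T.mean(0))
e=(T[0]+T[1]-T[2]-T[3])/2;print(np.linalg.norm(e),np.arctan2(-e[0],e[1]))
```

```text
[0.47962722 0.04067226] [ 0.0012 -0.0003 -0.0004 -0.0023 -0.0034 -0.0044]
[ 0.50489695 -0.14963352] [ 0.0001 -0.0012  0.0009 -0.0005]
0.19197617318737084 yaw 0.13201261174416415
[ 0.55856812 -0.13932396  0.082     ]
[ 0.61483589 -0.14230997  0.082     ]
[[ 4.42291597e-01  8.74856641e-02]
 [ 4.93159177e-01  1.00044636e-01]
 [ 5.24537086e-01  1.91844486e-04]
 [ 4.71127802e-01 -1.45851307e-02]] [0.48277892 0.04328425]
0.10535520191275873 0.28980688058598836
```

```bash
python3 -m crank '[{"slide":[-1,-2,-1],"turn":[0,0,0.14],"hand":0},{"slide":[-2,-4,-2],"turn":[0,0,0.28],"hand":0},{"slide":[-3,-6,-3],"turn":[0,0,0.42],"hand":0},{"slide":[-4,-8,-4],"turn":[0,0,0.56],"hand":0},{"slide":[-5,-10,-4],"turn":[0,0,0.70],"hand":0},{"slide":[-6.3,-12,-4],"turn":[0,0,0.84],"hand":0},{"slide":[-6.3,-14.1,-4],"turn":[0,0,0.98],"hand":0},{"slide":[-6.3,-14.1,-4],"turn":[0,0,0.98],"hand":0}]'
python3 -m crank '[{"slide":[0,0,0],"turn":[0,0,0.12],"hand":0},{"slide":[0,0,0],"turn":[0,0,0.24],"hand":0},{"slide":[0,0,0],"turn":[0,0,0.36],"hand":0},{"slide":[0,0,0],"turn":[0,0,0.48],"hand":0},{"slide":[0,0,0],"turn":[0,0,0.6],"hand":0},{"slide":[0,0,0],"turn":[0,0,0.697],"hand":0},{"slide":[0,0,0],"turn":[0,0,0.697],"hand":0},{"slide":[0,0,0],"turn":[0,0,0.697],"hand":0}]'
python3 - <<'E'
from h import *
shot('wrist','pics/w1.png');o=ctrl.get_obs();print(o['joints'],o['tcp_rot'])
E
```

```text
time: 1.15
eef_pos: [0.5865, -0.1434, 0.3642]
tcp_rot: [[-0.828, 0.561, -0.001], [0.561, 0.828, -0.0], [0.0, -0.001, -1.0]]
contact_force: [-0.2, 0.3, -0.7]
finger_gap: 0.0855
gripper_force: 0.0
time: 2.15
eef_pos: [0.5871, -0.1402, 0.3647]
tcp_rot: [[-0.995, -0.104, -0.0], [-0.104, 0.995, 0.0], [0.0, 0.0, -1.0]]
contact_force: [-0.3, 0.1, 0.8]
finger_gap: 0.0853
gripper_force: 0.0
[ 43.04491026  30.80444519 -43.57012662  97.55326068  23.72051061
  61.27071592  87.8452992 ] [[-9.94557646e-01 -1.04187719e-01 -9.23797665e-05]
 [-1.04187738e-01  9.94557621e-01  2.32821963e-04]
 [ 6.76198114e-05  2.41179702e-04 -9.99999969e-01]]
```

View pics/w1.png

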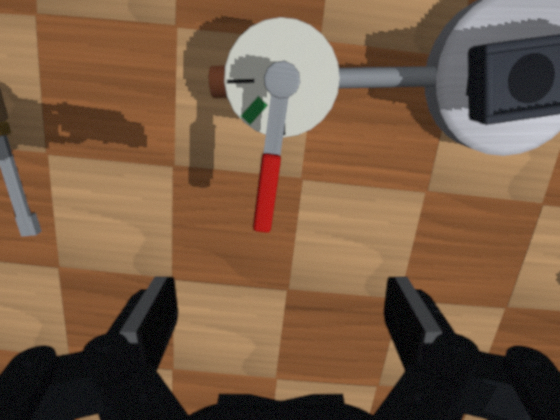

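The dial is at (282,77), the green mark at (255,110), the fully open tick at (240,81), and the sleeve runs from (272,155) to (263,231).

Run:
```python
from h import *
from scipy.optimize import least_squares as L
p=ld('pics/w1.npy');im=cv2.imread('pics/w1.png')
def fit(P,z,r):
    W=np.array([px2w(p,u,v,z)[:2] for u,v in P]);s=L(lambda c:np.hypot(*(W-c).T)-r,W.mean(0)); print(s.x,s.fun.round(4)); return s.x
v=fit([(224,77),(340,77),(282,18),(241,37),(323,37),(322,119),(243,119)],.053,.042)
h=cv2.cvtColor(im,cv2.COLOR_BGR2HSV)
def blob(m):
    n,l,s,c=cv2.connectedComponentsWithStats(m.astype(np.uint8));i=1+np.argmax(s[1:,4]);return np.argwhere(l==i)[:,::-1],s[i]
b,_=blob(((h[...,0]<5)|(h[...,0]>175))&(h[...,1]>200)&(h[...,2]>100))
(cx,cy),wh,a=cv2.minAreaRect(b.astype(np.float32));print(cx,cy,wh,a)
g,s=blob((abs(h[...,0].astype(int)-65)<15)&(h[...,1]>120));print(s,g.mean(0))
def rel(P,n):
    d=P[:2]-v;print(n,P,np.hypot(*d),'ang',np.arctan2(d[1],d[0]));return d
t=rel(px2w(p,240,81,.053),'open tick');rel(px2w(p,*g.mean(0),.053),'green');rel(px2w(p,269,155,.082),'in');rel(px2w(p,263,231,.08),'tip');rel(px2w(p,cx,cy,.082),'sleeve')
q=rel(px2w(p,435,75,.026),'pipe')
for k in (75,):
  rel(px2w(p,284,131,.053),'shut tick')
```

```text
[ 0.50504823 -0.14726588] [ 0.0003  0.0001 -0.0005 -0.0008 -0.001  -0.0011 -0.0015]
266.3924255371094 193.11741638183594 (17.872268676757812, 76.7855224609375) 7.4958577156066895
[243  98  23  25 264] [253.57954545 110.16666667]
open tick [ 0.50885038 -0.17769323  0.053     ] 0.030663983711375426 ang -1.4464821171129758
green [ 0.52858883 -0.16616124  0.053     ] 0.03018599820180781 ang -0.6763673446655346
in [ 0.55521645 -0.15131474  0.082     ] 0.05033134442301102 ang -0.08053103494632381
tip [ 0.61326576 -0.15046318  0.08      ] 0.10826475718687338 ang -0.029536465583100666
sleeve [ 0.58288024 -0.15060386  0.082     ] 0.07790355706413296 ang -0.04286073096972464
pipe [ 0.48772241 -0.0257595   0.026     ] 0.12273543016369995 ang 1.71243332998245
shut tick [ 0.5416043  -0.14202969  0.053     ] 0.03692917767084367 ang 0.14226951026655257
```

```bash
python3 -m crank '[{"slide":[-0.2,-1.05,-2],"turn":[0,0,-0.1],"hand":0},{"slide":[-0.2,-1.05,-5],"turn":[0,0,-0.147],"hand":0},{"slide":[-0.2,-1.05,-8],"turn":[0,0,-0.147],"hand":0},{"slide":[-0.2,-1.05,-11],"turn":[0,0,-0.147],"hand":80},{"slide":[-0.2,-1.05,-12.5],"turn":[0,0,-0.147],"hand":80},{"slide":[-0.2,-1.05,-13.2],"turn":[0,0,-0.147],"hand":80},{"slide":[-0.2,-1.05,-13.2],"turn":[0,0,-0.147],"hand":80},{"slide":[-0.2,-1.05,-13.2],"turn":[0,0,-0.147],"hand":80}]'
python3 - <<'E'
from h import *
shot('wrist','pics/w2.png')
E
```

```text
time: 3.2
eef_pos: [0.5856, -0.1515, 0.2338]
tcp_rot: [[-0.999, 0.041, 0.002], [0.041, 0.999, -0.0], [-0.002, -0.0, -1.0]]
contact_force: [-0.1, 0.5, -0.8]
finger_gap: 0.0586
gripper_force: 0.0
```

View pics/w2.png

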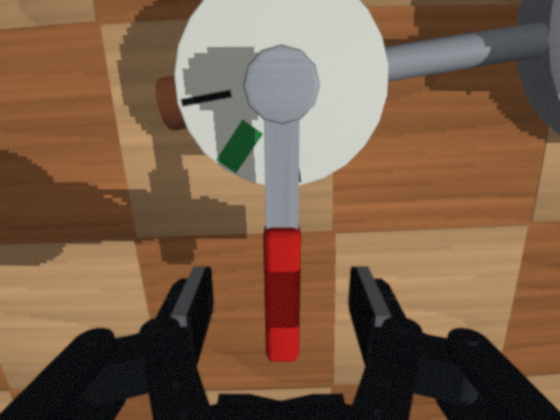

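The lever is centred between the fingers. The sleeve is at about (283,295), the green mark at (240,146) and the valve hub at (281,84).

```bash
python3 -m crank '[{"slide":[0,0,0],"turn":[0,0,0],"hand":255},{"slide":[0,0,0],"turn":[0,0,0],"hand":255},{"slide":[0,0,0],"turn":[0,0,0],"hand":255},{"slide":[0,0,0],"turn":[0,0,0],"hand":255},{"slide":[0,0,0],"turn":[0,0,0],"hand":255},{"slide":[0,0,0],"turn":[0,0,0],"hand":255},{"slide":[0,0,0],"turn":[0,0,0],"hand":255},{"slide":[0,0,0],"turn":[0,0,0],"hand":255}]'
python3 -m crank '[{"slide":[-0.07,-0.63,0],"turn":[0,0,-0.08],"hand":255},{"slide":[-0.153,-1.26,0],"turn":[0,0,-0.158],"hand":255},{"slide":[-0.48,-2.43,0],"turn":[0,0,-0.308],"hand":255},{"slide":[-0.98,-3.53,0],"turn":[0,0,-0.458],"hand":255},{"slide":[-1.40,-4.21,0],"turn":[0,0,-0.558],"hand":255},{"slide":[-1.685,-4.60,0],"turn":[0,0,-0.618],"hand":255},{"slide":[-1.685,-4.60,0],"turn":[0,0,-0.618],"hand":255},{"slide":[-1.685,-4.60,0],"turn":[0,0,-0.618],"hand":255}]'
python3 - <<'E'
from h import *
shot('wrist','pics/w3.png')
E
```

```text
time: 4.25
eef_pos: [0.5851, -0.1515, 0.2331]
tcp_rot: [[-0.999, 0.041, 0.0], [0.041, 0.999, -0.0], [-0.0, -0.0, -1.0]]
contact_force: [-2.0, -1.2, 6.0]
finger_gap: 0.0124
gripper_force: 61.4
time: 5.25
eef_pos: [0.5682, -0.1976, 0.233]
tcp_rot: [[-0.791, 0.612, 0.0], [0.612, 0.791, -0.001], [-0.0, -0.0, -1.0]]
contact_force: [-1.0, -0.2, 6.6]
finger_gap: 0.013
gripper_force: 61.5
```

```bash
python3 -m crank '[{"slide":[0,0,0],"turn":[0,0,0],"hand":60},{"slide":[0,0,0],"turn":[0,0,0],"hand":0},{"slide":[0,0,0],"turn":[0,0,0],"hand":0},{"slide":[0,0,0],"turn":[0,0,0],"hand":0},{"slide":[0,0,2],"turn":[0,0,0],"hand":0},{"slide":[0,0,5],"turn":[0,0,0],"hand":0},{"slide":[0,0,9],"turn":[0,0,0],"hand":0},{"slide":[0,0,13],"turn":[0,0,0],"hand":0}]'
python3 -m crank '[{"slide":[-0.6,2,1],"turn":[0,0,-0.08],"hand":0},{"slide":[-1.5,4,2],"turn":[0,0,-0.16],"hand":0},{"slide":[-2.5,7,3],"turn":[0,0,-0.24],"hand":0},{"slide":[-3.5,10,4],"turn":[0,0,-0.32],"hand":0},{"slide":[-4.5,13,4],"turn":[0,0,-0.4],"hand":0},{"slide":[-5.5,15,4],"turn":[0,0,-0.48],"hand":0},{"slide":[-6.0,16,4],"turn":[0,0,-0.56],"hand":0},{"slide":[-6.0,16,4],"turn":[0,0,-0.62],"hand":0}]'
python3 - <<'E'
from h import *
shot('wrist','pics/w4.png');p=ld('pics/w4.npy');im=cv2.imread('pics/w4.png')
print([w2px(p,(x,y,z)) for x,y,z in[(.505,-.147,.075),(.482,.042,.078)]])
E
```

```text
time: 6.3
eef_pos: [0.5682, -0.1973, 0.3654]
tcp_rot: [[-0.791, 0.612, 0.001], [0.612, 0.791, -0.0], [-0.001, 0.0, -1.0]]
contact_force: [0.8, -0.8, 0.3]
finger_gap: 0.0854
gripper_force: 0.0
time: 7.3
eef_pos: [0.5077, -0.0358, 0.4044]
tcp_rot: [[-0.288, 0.958, 0.002], [0.958, 0.288, -0.0], [-0.001, 0.002, -1.0]]
contact_force: [1.0, -0.5, 0.4]
finger_gap: 0.0854
gripper_force: 0.0
[array([242.32867124, 292.0716791 ]), array([276.00287962,  80.96641635])]
```

View pics/w4.png

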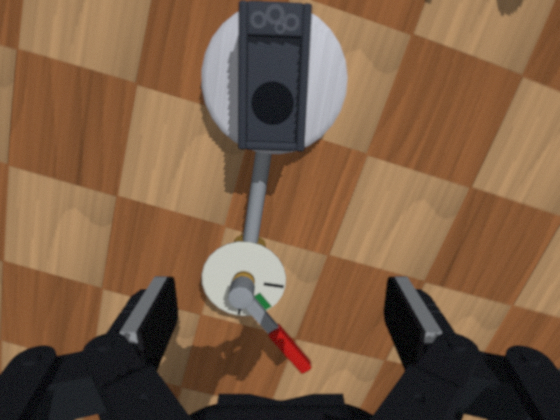

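The lever lies over the green mark at (262,300), with the sleeve at (290,350). The stone's top corners are at about (240,3), (311,5), (303,151) and (240,150).

Run:
```python
from h import *
p=ld('pics/w4.npy');im=cv2.imread('pics/w4.png')
h=cv2.cvtColor(im,cv2.COLOR_BGR2HSV)
b=np.argwhere(((h[...,0]<5)|(h[...,0]>175))&(h[...,1]>200)&(h[...,2]>100))[:,::-1]
S=px2w(p,*b.mean(0),.08);d=S[:2]-[.505,-.1472];print('sleeve',S,np.hypot(*d),np.arctan2(d[1],d[0]))
T=np.array([px2w(p,u,v,.078)[:2] for u,v in [(240,3),(311,5),(303,151),(240,150)]]);print(T,T.mean(0))
e=(T[0]+T[1]-T[2]-T[3])/2;print('stone yaw',np.linalg.norm(e),np.arctan2(-e[0],e[1]))
from scipy.optimize import least_squares as L
W=np.array([px2w(p,u,v,.03)[:2] for u,v in[(202,80),(347,80),(225,32),(330,34),(322,133),(222,130)]]);s=L(lambda c:np.hypot(*(W-c).T)-.066,W.mean(0));print('base',s.x,s.fun)
o=[.505+.19*-np.sin(.13),-.1472+.19*np.cos(.13)];print('pred chuck',o)
cv2.imwrite('pics/w4c.png',cv2.resize(im[0:390,180:360],None,fx=1.5,fy=1.5,interpolation=2))
```

```text
sleeve [ 0.56701663 -0.19445149  0.08      ] 0.07796643832738022 -0.6510841545741339
[[ 0.44149289  0.08680017]
 [ 0.49120824  0.1003041 ]
 [ 0.51829896 -0.00365279]
 [ 0.46926011 -0.01747353]] [0.48006505 0.04149449]
stone yaw 0.1076677433438925 0.25759501377601607
base [0.4814795  0.03821858] [-0.00110035 -0.00149846 -0.00486635 -0.00222829 -0.0048468  -0.00275723]
pred chuck [np.float64(0.480369512902258), np.float64(0.04119675980580975)]
```

View pics/w4c.png

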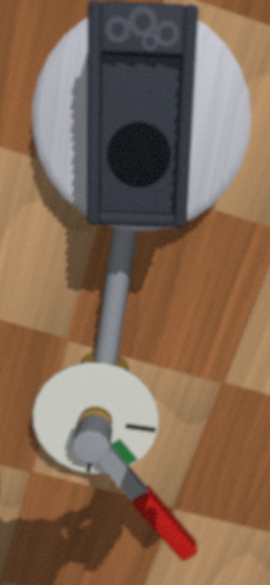

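```bash
python3 -m crank '[{"slide":[-0.9,2.6,-1],"turn":[0,0,-0.03],"hand":0},{"slide":[-1.8,5.2,-3],"turn":[0,0,-0.03],"hand":0},{"slide":[-2.65,7.75,-5],"turn":[0,0,-0.03],"hand":0},{"slide":[-2.65,7.75,-8],"turn":[0,0,-0.03],"hand":0},{"slide":[-2.65,7.75,-9],"turn":[0,0,-0.03],"hand":0},{"slide":[-2.65,7.75,-9],"turn":[0,0,-0.03],"hand":0},{"slide":[-2.65,7.75,-9],"turn":[0,0,-0.03],"hand":0},{"slide":[-2.65,7.75,-9],"turn":[0,0,-0.03],"hand":0}]'
python3 - <<'E'
from h import *
shot('wrist','pics/w5.png')
E
```

```text
time: 8.35
eef_pos: [0.4822, 0.0398, 0.3137]
tcp_rot: [[-0.259, 0.966, 0.002], [0.966, 0.259, -0.0], [-0.001, 0.002, -1.0]]
contact_force: [-0.4, 0.6, -0.5]
finger_gap: 0.0851
gripper_force: 0.0
```

View pics/w5.png

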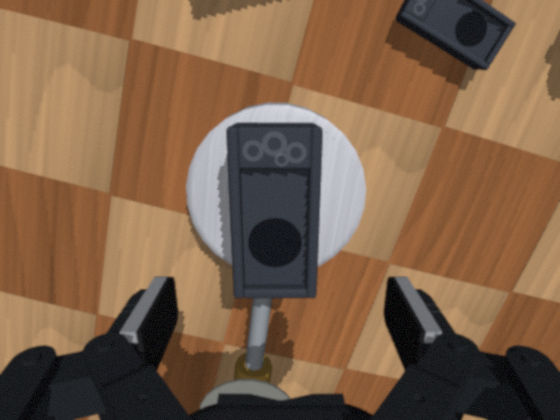

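The stone's top corners are at (228,125), (321,124), (316,297) and (234,297). I'll refine its pose from this view.

Run:
```python
from h import *
p=ld('pics/w5.npy')
T=np.array([px2w(p,u,v,.078)[:2] for u,v in [(228,125),(321,124),(316,297),(234,297)]])
e=(T[0]+T[1]-T[2]-T[3])/2;f=(T[1]+T[2]-T[0]-T[3])/2
print(T.mean(0),np.linalg.norm(e),np.linalg.norm(f),np.arctan2(-e[0],e[1]),ctrl.get_obs()['eef_pos'])
```

```text
[0.47856379 0.04392772] 0.10956915274978887 0.05199517338226879 0.2582534738121644 [0.48206869 0.03984946 0.31353141]
```

```bash
python3 -m crank '[{"slide":[-0.3,0.4,-1.5],"turn":[0,0,0],"hand":0},{"slide":[-0.3,0.4,-3.5],"turn":[0,0,0],"hand":0},{"slide":[-0.3,0.4,-5.5],"turn":[0,0,0],"hand":0},{"slide":[-0.3,0.4,-7.5],"turn":[0,0,0],"hand":0},{"slide":[-0.3,0.4,-9],"turn":[0,0,0],"hand":0},{"slide":[-0.3,0.4,-9.7],"turn":[0,0,0],"hand":0},{"slide":[-0.3,0.4,-9.7],"turn":[0,0,0],"hand":0},{"slide":[-0.3,0.4,-9.7],"turn":[0,0,0],"hand":0}]'
python3 -m crank '[{"slide":[0,0,0],"turn":[0,0,0],"hand":60},{"slide":[0,0,0],"turn":[0,0,0],"hand":70},{"slide":[0,0,0],"turn":[0,0,0],"hand":80},{"slide":[0,0,0],"turn":[0,0,0],"hand":255},{"slide":[0,0,0],"turn":[0,0,0],"hand":255},{"slide":[0,0,0],"turn":[0,0,0],"hand":255},{"slide":[0,0,0],"turn":[0,0,0],"hand":255},{"slide":[0,0,0],"turn":[0,0,0],"hand":255}]'
python3 - <<'E'
from h import *
shot('wrist','pics/w6.png');shot('scene','pics/s6.png');a=cv2.imread('pics/w6.png');b=cv2.imread('pics/s6.png')
c=cv2.resize(b[130:280,200:400],(560,420),interpolation=2)
cv2.imwrite('pics/m6.png',cv2.resize(np.hstack([a,c]),(800,300)))
E
```

```text
time: 9.4
eef_pos: [0.479, 0.0442, 0.2162]
tcp_rot: [[-0.259, 0.966, 0.001], [0.966, 0.259, 0.0], [-0.0, 0.001, -1.0]]
contact_force: [-0.9, -0.7, -0.4]
finger_gap: 0.0856
gripper_force: 0.0
time: 10.4
eef_pos: [0.4786, 0.044, 0.216]
tcp_rot: [[-0.259, 0.966, -0.0], [0.966, 0.259, -0.0], [-0.0, -0.0, -1.0]]
contact_force: [-1.1, -0.9, 5.9]
finger_gap: 0.0536
gripper_force: 64.6
```

View pics/m6.png

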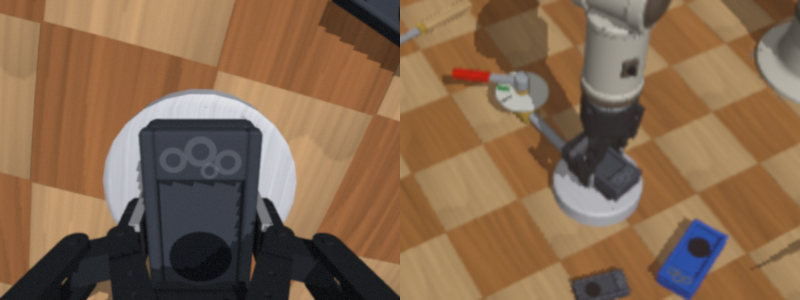

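The pads hold the stone mid-length (gap 53.6 mm, 65 N) and the lever is still at the green mark. Lifting now.

```bash
python3 -m crank '[{"slide":[0,0,0.3],"turn":[0,0,0],"hand":255},{"slide":[0,0,1],"turn":[0,0,0],"hand":255},{"slide":[0,0,2],"turn":[0,0,0],"hand":255},{"slide":[0,0,3],"turn":[0,0,0],"hand":255},{"slide":[0,0,4.2],"turn":[0,0,0],"hand":255},{"slide":[0,0,5.5],"turn":[0,0,0],"hand":255},{"slide":[0,0,7],"turn":[0,0,0],"hand":255},{"slide":[0,0,8.5],"turn":[0,0,0],"hand":255}]'
python3 -m crank '[{"slide":[0,0,1.5],"turn":[0,0,0],"hand":255},{"slide":[0,0,3],"turn":[0,0,0],"hand":255},{"slide":[0,0,4.5],"turn":[0,0,0],"hand":255},{"slide":[0,0,5.7],"turn":[0,0,0],"hand":255},{"slide":[0,0,6.3],"turn":[0,0,0],"hand":255},{"slide":[0,0,6.5],"turn":[0,0,0],"hand":255},{"slide":[0,0,6.5],"turn":[0,0,0],"hand":255},{"slide":[0,0,6.5],"turn":[0,0,0],"hand":255}]'
python3 - <<'E'
from h import *
shot('side','pics/d7.png');shot('scene','pics/s7.png');a=cv2.imread('pics/d7.png');b=cv2.imread('pics/s7.png')
c=cv2.resize(b[130:280,200:400],(560,420),interpolation=2)
cv2.imwrite('pics/m7.png',cv2.resize(np.hstack([a,c]),(800,300)))
E
```

```text
time: 11.5
eef_pos: [0.4786, 0.0441, 0.3019]
tcp_rot: [[-0.259, 0.966, 0.0], [0.966, 0.259, 0.0], [-0.0, 0.0, -1.0]]
contact_force: [-0.4, 1.0, -4.5]
finger_gap: 0.0534
gripper_force: 63.8
time: 12.5
eef_pos: [0.4784, 0.044, 0.3652]
tcp_rot: [[-0.259, 0.966, -0.001], [0.966, 0.259, 0.0], [0.0, -0.001, -1.0]]
contact_force: [-0.4, 0.2, -4.9]
finger_gap: 0.0534
gripper_force: 63.8
```

View pics/m7.png

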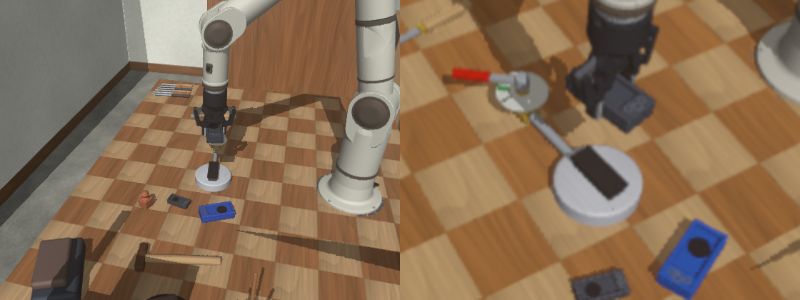

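The stone is held level above the bare pad, at (213,165) in the side view. The load of about 4.9 N fits the stone's mass, and the lever is unchanged at the green mark. Handing in.

Run:
```python
from station import ctrl
print(ctrl.get_obs()['joint_vel'].round(3)); print(ctrl.finish_job())
```

```text
[ 0.004 -0.017 -0.117 -0.177 -0.08   0.073  0.075]
the job is handed in; nothing more can be done
None
```

I turned the vent lever to the half-open mark and left it there, then lifted the stone straight up. It is held level and still about 15 cm above the pad, the mallet, chisel and seal were not touched, and the job is handed in; no verdict was returned.

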